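# Restart a tripped extraction booth at its control box

### The arm

A 7-joint arm with a two-finger parallel gripper is mounted at the origin on the work surface. World frame = base frame: x ahead of the robot, y to its left, z up, the work surface at z = 0. Lengths are in m, angles in rad, forces in N, time in s.
With the tool pointing down it reaches from about 0.425 to 0.925 m from the base axis. Payload 6.8 kg.
Tool frame: the origin (TCP) lies on the front face of the gripper's body, between the roots of the fingers; the fingertips stand 73 mm ahead of it and the grasp point (between the pads) lies 54 mm ahead of it (env.nose_length is the distance from the TCP to the fingertips, in m); z points along the fingers, y is the line along which they close (so a half turn about z gives the same grasp; the last joint's range is limited). The gripper opens to 85 mm and grips with 20 to 120 N. Pads are 22 mm wide; open, the fingers measure 114 mm over their backs; the gripper's body (76 mm by 85 mm) begins 54 mm behind the grasp point. The pads swing forward as they close: fully open they stand 13 mm farther back than shut.
Start: joints at [-1.421, 0.477, 0.022, 1.555, -0.011, 1.109, -0.083], TCP at [0.172, 0.653, 0.304] pointing down, gripper open.
Joint ranges: [-2.96, 2.96], [-0.34, 2.1], [-1.41, 1.46], [0.24, 2.44], [-1.37, 4.51], [0.17, 1.92], [-2.96, 2.96]. Speed limits (rad/s): [2.39, 2.39, 3.14, 3.14, 3.14, 3.14, 3.14].

### API

Orientations are given as a unit quaternion [w, x, y, z].
In Python, from cell import env, kin, camera, calibration, job gives the robot as it stands. The module is installed in compiled form; this text tells all that it offers. Calls block until the motion is done:
- env.reach(position, orientation): joint-space move of the TCP to a pose.
- env.movel(position, velocity=0.15, rot=None, stop_force=None): straight line of the TCP; rot=None keeps the orientation; velocity is the mean speed in m/s. With stop_force (N) it stops when the force on the tool has changed by that much, and returns True; else False.
- env.goto_joints(angles): joint-space move.
- env.grip(opening, f_grip=None): finger opening in m; f_grip is the grip in N (None keeps the last); returns when the fingers have stopped.
- env.dwell(seconds).
- kin.inverse_kinematics(position, orientation): joint angles nearest the present ones, or None.
- env.get_state(): the state.
- camera(name): name is "scene" or "top" or "wrist"; returns (picture, depth): 420x560x3 uint8, blue, green, red; 420x560 float32, m along the optical axis (not along the pixel's ray), 0 where there is no reading.
- calibration(name): a dict with "fx", "fy", "cx", "cy" (pixels), "rvec" (rotation vector, rad) and "tvec" (3), from world to camera coordinates, as OpenCV has them. Camera axes: x right, y down, z forward; pixel columns grow to the right and rows downward; lengths in m; the calibration is good to about 2 mm. A picture is of the moment at which its call begins: read the wrist's pose just before it. calibration takes no time and is no camera call; for the wrist camera it gives the pose at the moment of the call.
A pose or a line that the arm cannot do raises env.PlanningError and nothing moves.
- job.job_done(): hands the job in; it is judged then, once.
The state is a dict: "time": time; "qpos": joint angles; "joint_velocities": joint speeds; "joint_torque": joint torques, N m; "tcp_pos": TCP position; "orientation": TCP orientation; "force": force on the tool from outside, world axes, zero at the start; "torque": the same for the moment, N m; "opening": finger opening in m; "gripper_force": force on a finger pad.
Only numpy, scipy, OpenCV 4.12 (cv2) and the standard library are available. Lean on these libraries where they do the work, as an engineer would, in place of code of your own. Each camera call takes 0.05 s, during which the arm holds its last target. There are 200 camera calls.

### The job

The extraction booth has tripped; restart it at the grey control box on the bench. Push the popped-out blue overload button in until it stays in, then push the marked end of the black main rocker down so that it is switched on, and last press the green start button right down, keep it down for two seconds and let it come back up. Do not press the red mushroom stop button, and leave the things lying on and beside the box where they are.

Things in the scene. Friction and masses are not known exactly. Their poses are not given: they have to be found in the camera images.
- control_box: Grey steel box fixed to the bench, 200 (x) x 340 (y) x 80 mm, level lid. Origin: centre of its underside; x points away from the robot, y left along the box. Four devices, turned with the box, stand on the lid in one row 45 mm on the -x side of its middle, at y = -120, -40, 40, 120 mm, in an order that differs each time. Two idle lamps 20 mm tall stand behind, at x = 58, y = -32 and 32 mm.
- overload_top (a point): Centre of the top face of the overload button: blue cap, 24 mm diameter, 8 mm high, on a white stem in a black collar (38 mm diameter, 7 mm high). The face is 24 mm above the lid when popped out, 17 mm when in; the point moves with it.
- overload (a joint): Travel of the blue overload button straight down, m: 0 popped out (start), 0.007 fully in. It moves at about 4 N and stays where it is pushed to (no spring back), so push it to its stop.
- main_on (a point): Point on the ON wing's top face, by its white bar, 19 mm from the hinge; moves with it. Rocker black, 56 mm long along the box's x, 34 mm wide, in a light grey frame 70 x 47 mm, 7 mm high. The hinge runs along the box's y, 9 mm above the lid; the ON wing is the one on the box's +x side. This point is 21 mm above the lid when off, 14 mm when on.
- main_rocker (a joint): Angle of the main rocker, rad: 0 off (ON wing up, start), 0.36 on (ON wing down). About 3 N straight down at the point main_on moves it; it stays where it is pushed to (no spring back), so push it to its stop, where the ON wing is level.
- start_top (a point): Centre of the flat top face of the start button: green cap, 30 mm diameter, 11 mm high, in a steel collar (37 mm diameter, 6 mm high). 24 mm above the lid when released; moves with the cap.
- start (a joint): Travel of the green start button straight down, m: 0 released, 0.005 fully down. Spring return; 1.5 N starts it, about 6 N holds it fully down.
- stop_top (a point): Centre of the top of the stop button: red mushroom of 40 mm diameter, in a steel collar of 37 mm diameter. 24 mm above the lid. Not to be pressed.
- stop (a joint): Travel of the red stop button straight down, m: 0 released, 0.005 fully down. Spring return, 1.5 to 6 N.
- tape_roll: Bystander: loose yellow ring of stiff plastic (empty reel), 76 mm outside and 60 mm inside diameter, 25 mm high, lying on the rear part of the lid near one end. Origin: centre of its underside.
- grease_tin: Bystander: loose blue tin with a light top, 48 mm diameter, 40 mm high, standing on the rear part of the lid near the other end. Origin: centre of its underside.
- spray_can: Bystander: loose spray can with a green label and a white cap, 65 mm diameter, 150 mm high, standing on the bench to the left of the box. Origin: centre of its underside.
- spanner: Bystander: loose steel spanner, 160 mm long, lying on the bench to the right of the box. Origin: under the middle of its length; x along it.

How it is judged:
On the way, in this order (a step that is already met when the one before it is completed fails the run):
1. the blue overload button is pushed in (value of joint overload above 0.0055 m), for 0.1 s.
2. the main rocker is switched on (value of joint main_rocker above 0.3 rad), for 0.1 s.
3. the green start button is kept down for at least 1.2 s (value of joint start above 0.003 m), for 1.2 s.
At the end, for the whole second after the job is handed in: The overload button is in (over 5.5 of 7 mm), the main rocker is on (over 0.30 of 0.36 rad), the start and stop buttons are back up (within 1 mm), and the reel, tin, can and spanner are at rest, upright as they were, within 20 mm of where they were (value of joint overload above 0.0055 m and value of joint main_rocker above 0.3 rad and value of joint each of start, stop below 0.001 m and distance of each of tape_roll, grease_tin, spray_can, spanner from where it was at the start of the episode below 0.02 m and linear speed of each of tape_roll, grease_tin, spray_can, spanner below 0.02 m/s and angle between each of tape_roll, grease_tin, spray_can, spanner's own z axis and vertical below 0.2 rad); the robot touches nothing.
It fails at once if the main rocker is switched on before the overload button is in (value of joint main_rocker above 0.2 rad and value of joint overload below 0.0045 m).
It fails at once if the start button is pressed before the main rocker is on (value of joint start above 0.002 m and value of joint main_rocker below 0.2 rad).
It fails at once if the stop button is pressed (value of joint stop above 0.002 m).
It fails at once if a bystander is lifted, carried or pushed away by more than 20 mm (distance of any of tape_roll, grease_tin, spray_can, spanner from where it was at the start of the episode above 0.02 m).
It also fails if it takes over 51 s, if anything falls off the work surface, if the arm or the gripper's body presses on something with over 40 N, if the wrist force passes 120 N, or if a joint passes its speed limit or range.

## Working session

There is one attempt and no reset: what is moved stays moved. The work goes in short steps, each a Python script; the robot and the scene stay as the last script left them, time stands still between calls to the robot, and variables do not carry over. Pictures are saved under pics/ and viewed, at most 10 in all, crops included, and the job is handed in when it is done.

```bash
mkdir -p pics; python3 - <<'E'
from cell import env,camera,calibration
import cv2,numpy as np
for n in("top","scene"):
    im,d=camera(n); cv2.imwrite(f"pics/{n}.png",im); np.savez(f"{n}.npz",im=im,d=d,**calibration(n)); print(n,calibration(n))
s=env.get_state();print(s["time"],s["tcp_pos"],s["orientation"],s["opening"],s["force"])
E
```

```text
top {'fx': 446.8572110484839, 'fy': 446.8572110484839, 'cx': 287.4099827720087, 'cy': 215.5050126634727, 'rvec': array([ 2.1828515 , -2.16551692,  0.02738182]), 'tvec': array([0.05485505, 0.58234951, 1.07401154])}
scene {'fx': 385.7073785466408, 'fy': 385.7073785466408, 'cx': 277.60606164926105, 'cy': 200.10823057552486, 'rvec': array([ 1.82402928,  1.72808027, -0.71211967]), 'tvec': array([-0.05043299, -0.34258652,  1.3786093 ])}
0.1 [0.17199642 0.65229248 0.30299853] [-4.88643738e-05  1.28541988e-01  9.91703713e-01 -8.36644088e-04] 0.08524671419425682 [ 0.37684358 -0.02951709  0.63108596]
```

View pics/top.png

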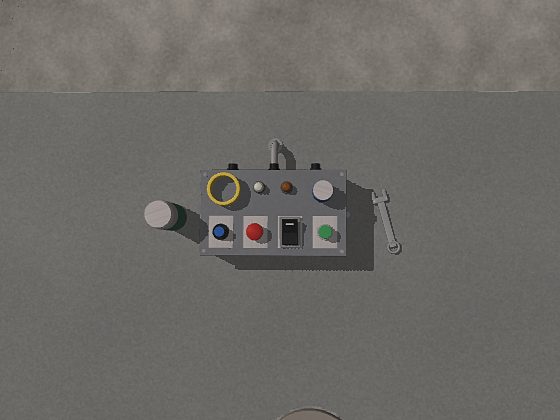

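View pics/scene.png

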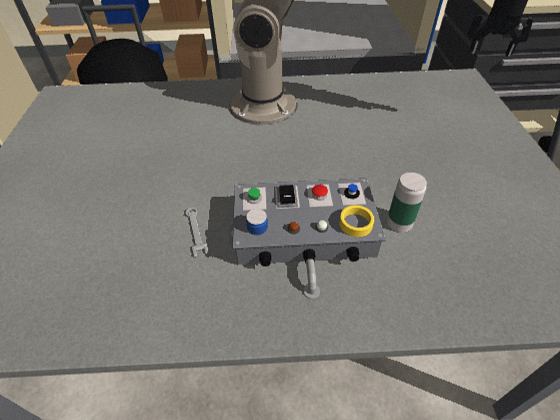

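Top view: the box is nearly axis-aligned, with blue at (220,231), red at (255,231), the rocker at (290,231) with its white bar at about (290,224), and green at (325,231). The reel is at rear left and the tin at rear right. The scene view shows the same order.

```bash
cat > loc.py <<'E'
import cv2,numpy as np
def load(n): return dict(np.load(n+".npz"))
def ray(c,uv,z):
    R=cv2.Rodrigues(c["rvec"])[0]; o=-R.T@c["tvec"]
    d=R.T@np.array([(uv[0]-c["cx"])/c["fx"],(uv[1]-c["cy"])/c["fy"],1])
    return o+d*(z-o[2])/d[2]
HSV={"blue":((100,120,60),(125,255,255)),"green":((50,100,50),(85,255,255)),"red":((0,170,80),(6,255,255))}
def blobs(c,k,box):
    x0,y0,x1,y1=box
    m=cv2.inRange(cv2.cvtColor(c["im"],cv2.COLOR_BGR2HSV),*HSV[k])[y0:y1,x0:x1]
    n,_,st,ce=cv2.connectedComponentsWithStats(m)
    i=1+np.argmax(st[1:,4]); return ce[i]+[x0,y0],st[i]
E
python3 - <<'E'
from loc import *
t=load("top");s=load("scene")
T={"blue":(209,215,233,248),"red":(243,215,268,248),"green":(312,215,338,248)}
S={"blue":(340,178,365,200),"red":(308,180,332,200),"green":(243,184,266,204)}
for k in T:
    for c,b in((t,T[k]),(s,S[k])):
        ce,st=blobs(c,k,b[k]); print(k,ce.round(1),st,ray(c,ce,.100).round(4), c["d"][int(ce[1]),int(ce[0])])
# lid outline: grey box by top depth
R=cv2.Rodrigues(t["rvec"])[0];v,u=np.mgrid[:420,:560];d=t["d"]
P=(np.stack([(u-t["cx"])/t["fx"]*d,(v-t["cy"])/t["fy"]*d,d],-1)-t["tvec"])@R
z=P[...,2]; print("lid z",np.median(z[205:212,260:310]),"bench",np.median(z[300:350,200:350]))
m=((z>.065)&(z<.14)&(u>195)&(u<352)&(v>150)&(v<262)).astype(np.uint8)
m=cv2.morphologyEx(m,cv2.MORPH_OPEN,np.ones((15,15)))
r=cv2.minAreaRect(cv2.findContours(m,0,1)[0][0]);print(r)
b=[ray(t,p,.08) for p in cv2.boxPoints(r)];print(np.round(b,4),"ctr",np.mean(b,0))
g=cv2.cvtColor(t["im"],cv2.COLOR_BGR2GRAY)
w=g[217:247,280:300]; 
m=np.zeros_like(g); m[217:247,277:303]=g[217:247,277:303]>130
m2=m.copy(); m2[:,:283]=0;m2[:,298:]=0;m2[:220]=0;m2[242:]=0
y,x=np.nonzero(m2);print("bar",x.mean(),y.mean(),len(x),ray(t,(x.mean(),y.mean()),.101))
cv2.imwrite("pics/c.png",cv2.resize(np.hstack([t["im"][205:262,195:350]]),None,fx=5,fy=5,interpolation=0))
E
```

```text
Traceback (most recent call last):
TypeError: tuple indices must be integers or slices, not str
```

```bash
python3 - <<'E'
from loc import *
t=load("top");s=load("scene")
T={"blue":(209,215,233,248),"red":(243,215,268,248),"green":(312,215,338,248)}
S={"blue":(340,178,365,200),"red":(308,180,332,200),"green":(243,184,266,204)}
for k in T:
    for c,b in((t,T[k]),(s,S[k])):
        ce,st=blobs(c,k,b); print(k,ce.round(1),st,ray(c,ce,.100).round(4))
R=cv2.Rodrigues(t["rvec"])[0];v,u=np.mgrid[:420,:560];d=t["d"]
P=(np.stack([(u-t["cx"])/t["fx"]*d,(v-t["cy"])/t["fy"]*d,d],-1)-t["tvec"])@R
z=P[...,2]; print("lid z",np.median(z[205:212,260:310]),"bench",np.median(z[300:350,200:350]))
m=((z>.065)&(z<.14)&(u>195)&(u<352)&(v>150)&(v<262)).astype(np.uint8)
m=cv2.morphologyEx(m,cv2.MORPH_OPEN,np.ones((15,15)))
r=cv2.minAreaRect(max(cv2.findContours(m,0,1)[0],key=cv2.contourArea));print(r)
b=[ray(t,p,.08) for p in cv2.boxPoints(r)];print(np.round(b,4),"ctr",np.mean(b,0))
g=cv2.cvtColor(t["im"],cv2.COLOR_BGR2GRAY)
m2=np.zeros_like(g); m2[220:242,283:298]=g[220:242,283:298]>130
y,x=np.nonzero(m2);print("bar",x.mean(),y.mean(),len(x),ray(t,(x.mean(),y.mean()),.101))
cv2.imwrite("pics/c.png",cv2.resize(t["im"][205:262,195:350],None,fx=5,fy=5,interpolation=0))
E
```

```text
blue [218.6 231. ] [ 5 11 11 11 84] [0.5408 0.2125 0.1   ]
blue [352.5 187.7] [ 8  6 10  8 65] [0.5413 0.2097 0.1   ]
red [254.  231.2] [  3   8  17  17 209] [0.541  0.1321 0.1   ]
red [319.6 190.1] [  4   5  16  11 136] [0.544  0.1292 0.1   ]
green [325.  231.4] [  7  10  13  13 130] [ 0.5417 -0.0282  0.1   ]
green [253.6 193. ] [  5   4  12  11 110] [ 0.5435 -0.0304  0.1   ]
lid z 0.07878592659911118 bench -0.0010963560901564692
((273.0, 212.5), (85.0, 146.0), 90.0)
[[ 0.6833  0.2626  0.08  ]
 [ 0.6845 -0.0771  0.08  ]
 [ 0.4888 -0.0774  0.08  ]
 [ 0.4854  0.2585  0.08  ]] ctr [0.58549315 0.09167185 0.08      ]
bar 289.26666666666665 223.53333333333333 15 [0.55884255 0.05226097 0.101     ]
```

View pics/c.png

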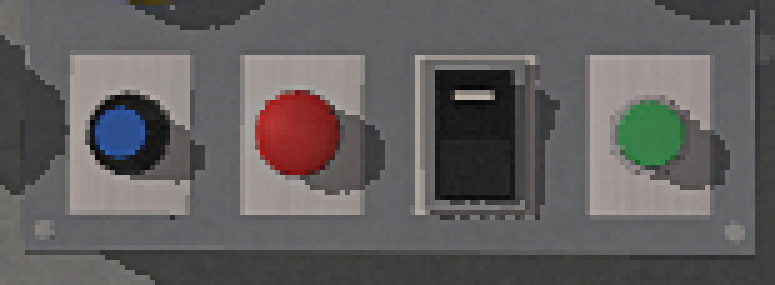

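The close-up confirms the order, left to right: blue, red, rocker (ON bar at the top, +x), green. The colour rays and the box outline agree to about 2 mm. Pressing blue first.

```bash
cat > press.py <<'E'
from cell import env,camera,calibration
import numpy as np
N=env.nose_length; Q=[0,0,1,0]
def st(l):
    s=env.get_state(); print(l,round(s["time"],2),"tip",(np.array(s["tcp_pos"])-[0,0,N]).round(4),"F",np.round(s["force"],1),flush=True)
def press(x,y,zend,F,v=0.02,hold=0.3):
    env.movel([x,y,.112+N],velocity=.1); st("above")
    print("stopped",env.movel([x,y,zend+N],velocity=v,stop_force=F)); st("down")
    env.dwell(hold); st("held")
    env.movel([x,y,.15+N],velocity=.1); st("up")
E
python3 - <<'E'
from press import *
print(N); env.grip(0); 
env.reach([.541,.2115,.27],Q); st("reach")
press(.541,.2115,.092,18)
E
```

```text
0.0726
reach 2.93 tip [0.5407 0.2128 0.1974] F [0.1 0.8 0.6]
above 3.93 tip [0.5414 0.2117 0.1126] F [-0.6 -0.4 -0.1]
stopped True
down 4.69 tip [0.5412 0.2116 0.0971] F [-1.6 -2.3  8.1]
held 4.99 tip [0.5412 0.2116 0.0971] F [-2.3 -1.3  7.2]
up 5.67 tip [0.5406 0.2115 0.1496] F [-0.3 -0.6 -0.6]
```

```bash
python3 - <<'E'
from press import *
press(.541,.2115,.090,30)
env.movel([.561,.0515,.16+N],velocity=.12)
press(.561,.0515,.087,20)
import cv2
im,d=camera("top");cv2.imwrite("pics/t2.png",cv2.resize(im[160:262,140:410],None,fx=2.9,fy=2.9))
E
```

```text
above 6.21 tip [0.5409 0.2114 0.1116] F [ 0.2 -0.8  0.2]
stopped True
down 7.0 tip [0.541  0.2115 0.0971] F [-2.1 -1.4  8.7]
held 7.3 tip [0.541  0.2115 0.0971] F [-2.3 -0.7  8. ]
up 7.98 tip [0.5407 0.2114 0.1496] F [-0.1  0.2 -1.1]
above 10.12 tip [0.5612 0.0516 0.1121] F [-0.3  0.7  0.3]
stopped True
down 11.02 tip [0.5618 0.0515 0.0942] F [-2.6  0.4  8.6]
held 11.32 tip [0.5618 0.0515 0.0942] F [-1.9 -0.2  9.1]
up 12.03 tip [0.5606 0.0515 0.1495] F [-0.2  0.1 -0.7]
```

Both stops were reached at the expected heights: blue at 97.1 mm on both presses, rocker at 94.2 mm. Now the green button.

```bash
python3 - <<'E'
from press import *
env.movel([.5415,-.0288,.16+N],velocity=.12)
press(.5415,-.0288,.094,22,hold=2.1)
env.movel([.5415,-.0288,.25+N])
import cv2
env.movel([.42,.10,.30+N])
im,d=camera("top");cv2.imwrite("pics/t2.png",cv2.resize(im[160:262,140:410],None,fx=2.9,fy=2.9))
im,d=camera("scene");cv2.imwrite("pics/s2.png",cv2.resize(im[160:300,180:440],None,fx=3,fy=3))
st("end")
E
```

```text
above 13.55 tip [ 0.5418 -0.0287  0.1121] F [ 0.1 -0.4 -0.1]
stopped True
down 14.24 tip [ 0.5418 -0.0288  0.0991] F [-2.2  1.   9.9]
held 16.34 tip [ 0.5417 -0.0288  0.099 ] F [-3.2  1.9  8.9]
up 17.01 tip [ 0.5411 -0.0287  0.1495] F [0.5 0.3 0.2]
end 19.3 tip [0.4203 0.0994 0.2997] F [ 1.2 -0.3 -0.5]
```

View pics/s2.png

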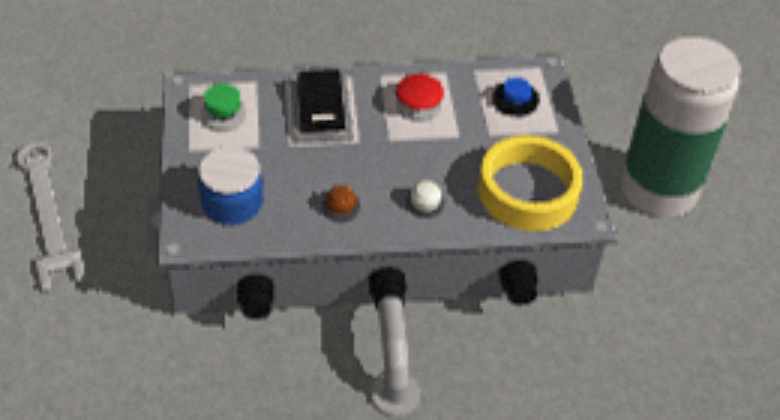

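The crop shows green back up at (222,100), the rocker's ON wing down at (322,100), blue pushed in at (517,92), and the bystanders where they were.

```bash
python3 -c "
from cell import job
print(job.job_done())"
```

```text
the job is handed in; nothing more can be done
None
```

The job is handed in: I pushed the overload button to its stop, switched the rocker on and held start down 2.1 s until it came back up, without touching the stop button or moving the loose items; the hand-in gave no pass/fail verdict.

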